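# Show a rusting-test tube to the camera

### The arm

A 6-joint arm with a two-finger parallel gripper is mounted at the origin on the work surface. World frame = base frame: x ahead of the robot, y to its left, z up, the work surface at z = 0. Lengths are in mm, angles in degrees, forces in N, time in s.
With the tool pointing down it reaches from about 375 to 925 mm from the base axis. Payload 5.7 kg.
Tool frame: the origin (TCP) lies at the very end of the fingers, on their centre line; the grasp point (between the pads) lies 19 mm behind it (manip.hold_point_z is the distance from the TCP to the grasp point, in mm); z points along the fingers, x is the direction in which the jaws open and shut, and the axes are right-handed (so a half turn about z gives the same grasp; the last joint's range is limited). The gripper opens to 88 mm and grips with 3 to 60 N. Pads are 20 mm wide; open, the fingers measure 115 mm over their backs; the gripper's body (75 mm by 178 mm) begins 61 mm behind the grasp point.
Start: joints at [-72.714, 20.558, 86.54, -0, 72.909, -6.595], TCP at [242.883, -548.607, 222.623] pointing down, gripper open.
Joint ranges: [-170.27, 170.27], [-57.76, 135], [12.27, 136.19], [-55.21, 235.2], [11.17, 155.16], [-170.74, 170.74]. Speed limits (degrees/s): [136.94, 136.94, 180, 180, 180, 180].

### API

Orientations are given as a 3x3 rotation matrix whose columns are the frame's x, y, z axes.
In Python, from workcell import manip, eyes, job, models gives the robot as it stands.
- The arm moves only by the tool servo_tool, never from a script. Its argument "commands" is a list of rows, each an object of numbers: "x", "y", "z": the shift along the tool's x, y, z in cm; "turn": the turn about the tool's z in degrees. A call has 1 to 12 rows; each row shifts and turns the commanded pose from where the row before left it, along the tool's axes as they then stand; what a row does not reach is not made up. A row lasts 1/8 s, in which the tool goes at most 62.5 mm and 10.7 degrees, less where a joint would pass 70% of its speed; a pose out of reach is approached as far as the arm can. A call is refused whole if a number of a shift passes 6.25 or a number of a turn 10.7, either way. A call with a gripper value outside its range is refused whole. "hand" is the opening in per cent of the stroke, from 0 (shut) to 100 (fully open), set as the call begins (left out, the last holds). The fingers move at their own pace and stop on an object; "squeeze" is the grip in N (left out, the last holds). Time passes only in rows, so rows that do not move let the fingers close. It gives the time, the measured TCP pose, the force and the opening at its end, in the units of the state.
- manip.observe(): the state, without advancing time (a new reading comes with each control period).
- eyes.read_camera(name): name is "side" or "top" or "wrist"; returns a dict with "img" (384x512x3 uint8, blue, green, red), "fx", "fy", "cx", "cy" (pixels), "extrinsics" (4x4, takes a point from world to camera coordinates). Camera axes: x right, y down, z forward; pixel columns grow to the right and rows downward; lengths in mm; the calibration is good to about 2 mm. The wrist camera is an equidistant fisheye: a pixel r from the principal point sees the ray r / f radians off the axis. A picture is of the moment at which its call begins. There is no depth.
- job.sign_off(): hands the job in, once; it reports no verdict.
Trained networks look in a picture, given as the dict that the camera call returned (one of the last four; its "shot" number tells which), for a name from the list of things; names that differ only in an ending like _2 or _b are one class to them, and where a whole thing is asked for, a point or a joint stands for the part that bears it (a point fixed in the world has none). Each returns a list of dicts, best first, with "p" (0 to 1); they miss things now and then, are a little off and sometimes report something else, mostly with a low value. They report only what shows in the picture. A call takes as long as a camera call. They do not tell look-alikes from the thing itself.
- models.look_for(picture, label): "box" ([left, top, right, bottom] in pixels, round what is visible of it).
The state is a dict: "time": time; "joints": joint angles; "joint_vel": joint speeds; "joint_torque": joint torques, N m; "position": TCP position; "tool_rot": TCP orientation; "ft_force": force on the tool from outside, world axes, zero at the start; "ft_torque": the same for the moment, N m; "opening": opening from 0.0 (shut) to 1.0 (fully open).
Only numpy, scipy, OpenCV 4.12 (cv2) and the standard library are available. Lean on these libraries where they do the work, as an engineer would, in place of code of your own. Each camera call takes 0.05 s, during which the arm holds its last target.

### The job

Get the nail in the red-stoppered test tube ready to be photographed: first take the white backdrop plate out of its wooden stand, slide it edgewise down into the groove of the photo station until it is fully home and about centred, without letting it drop, and let go of it. Then draw the red-stoppered tube up out of the rack and hold it upright and still in the air over the yellow cross, with the middle of its nail level with the camera lens. Finish while holding it there, touching nothing else with it, and leave everything else where it stands.

Things in the scene. Friction and masses are not known exactly. Their poses are not given: they have to be found in the camera images.
- station: Photo station, fixed: grey base board 310 x 150 x 15 mm; at one end a blue and black camera on a column (125 mm high), at the other an aluminium block with a groove for a backdrop plate, between them a yellow cross. Origin: on the bench under the cross. x: the way the camera looks, lens to groove; z up. Lens front at x = -101 mm; its level axis runs over the cross 85 mm above the bench.
- station_cross (a point): Centre of the yellow cross (30 mm arms) on top of the base board, 15 mm above the bench; axes as the station.
- station_focus (a point): The camera's focus point: on the lens axis straight above the yellow cross, 85 mm above the bench, 70 mm above the board; axes as the station.
- station_groove (a point): Middle of the groove's floor, 55 mm from the cross (station x), 15 mm above the bench; axes as the station. The groove runs along y: 110 mm long, ends open, 8 mm wide (x), 25 mm deep; lips 40 mm above the bench, bevelled over the upper 9 mm to a mouth 20 mm wide. The block is 32 mm thick along x.
- plate_stand: Wooden stand, fixed, 130 x 120 mm, that keeps the backdrop plates upright: two grooves along its y at x = -32 and +32 mm, same section as the station's groove, floors 8 mm and lips 33 mm above the bench. Origin: centre of its underside.
- plate_white: White acrylic backdrop plate, 90 mm wide (y), 110 high (z), 6 thick (x), about 70 g, standing on edge in either groove of the stand, axes parallel to the stand's; lower edge 8 mm, top edge 118 mm above the bench. Origin: middle of its lower edge. Both faces alike. Can be gripped across its thickness at the middle of the top edge; the other plate is 64 mm away.
- plate_black: Black backdrop plate of the same size in the other groove; leave it there.
- rack: Wooden test-tube rack, fixed, 294 mm long (y), 95 deep (x), six holes in a row at y = -105, -63, -21, 21, 63, 105 mm. Two boards with 23 mm holes, tops 62 and 110 mm above the bench; the tubes stand on a floor 20 mm above the bench. End panels at y = -141 and 141 mm rise to 148 mm. Origin: centre of its underside.
- tube_red: Glass test tube with a RED stopper, in one of the rack's holes: 20 mm across, 150 long plus 16 of stopper (25 across), about 50 g, a rusty nail upright inside. Origin: its lowest point (20 mm above the bench in the rack); z up the tube. In the rack the glass is bare from z = 90 to 147 mm; fingers closing along the rack's x meet nothing else. To leave the rack its bottom must rise over 110 mm.
- tube_red_nail (a point): Middle of the nail in the red-stoppered tube, on the tube's axis, 45 mm above its lowest point; the nail is 64 mm long.
- tube_green: a stoppered glass test tube with an iron nail sealed inside, like tube_red but with a green stopper, whose top stands 186 mm above the bench; leave it in the rack
- tube_blue: a stoppered glass test tube with an iron nail sealed inside, like tube_red but with a blue stopper, whose top stands 186 mm above the bench; leave it in the rack
- tube_black: a stoppered glass test tube with an iron nail sealed inside, like tube_red but with a black stopper, whose top stands 186 mm above the bench; leave it in the rack
- beaker: Empty glass beaker, 68 mm across, 90 mm high; origin: centre of its underside. Leave it.
- jar: Glass jar with a red cap, 60 mm across, 85 mm high; origin as above. Leave it.
- dish_blue: Small weighing bottle with a blue cap, 38 mm across, 45 mm high. Leave it.
- dish_grey: The same with a grey cap. Leave it.
- nail_tray: Small open cardboard tray, 60 x 45 x 14 mm. Leave it.
Not all that is in view belongs to the job. Several things have the shape of the plate_white; the one meant has the colours described above.

How it is judged (in metres and radians):
On the way, in this order (a step that is already met when the one before it is completed fails the run):
1. the white plate stands fully home in the station's groove, let go (z of plate_white in the frame of station_groove between -0.003 and 0.004 m and x of plate_white in the frame of station_groove between -0.004 and 0.004 m and y of plate_white in the frame of station_groove between -0.015 and 0.015 m and angle between plate_white's own z axis and vertical below 0.12 rad and angle between the x axis of plate_white and the x axis of station, either way round below 0.12 rad and contact force between the fingers and plate_white below 0.2 N), for 0.2 s.
2. the red-stoppered tube is drawn up clear of the rack's top board, in the fingers (height (world z) of tube_red above 0.108 m and contact force between the fingers and tube_red above 0.5 N), for 0.05 s.
At the end, for the whole second after the job is handed in: White plate let go in the groove: 4 mm from floor and midplane, 15 mm from its middle, 0.12 rad from upright and square. Fingers hold the red tube still, 0.12 rad from upright, nail middle within 15 mm level and 15 mm in height of the focus point; it touches no station, plate or rack (all of step 1 and linear speed of each of plate_white, tube_red below 0.02 m/s and horizontal distance between tube_red_nail and station_focus below 0.015 m and z of tube_red_nail in the frame of station_focus between -0.015 and 0.015 m and angle between tube_red's own z axis and vertical below 0.12 rad and contact force between the fingers and tube_red above 0.5 N and contact force between tube_red and station below 0.2 N and contact force between tube_red and plate_white below 0.2 N and contact force between tube_red and rack below 0.2 N and angular speed of tube_red below 0.15 rad/s); the arm keeps its last pose, push and grip.
It fails at once if another tube pulled out or pushed about (moved over 15 mm) (distance of any of tube_green, tube_blue, tube_black from where it was at the start of the episode above 0.015 m).
It fails at once if the black plate moved by over 15 mm (distance of plate_black from where it was at the start of the episode above 0.015 m).
It fails at once if beaker, jar, dishes or nail tray moved by over 20 mm (distance of any of beaker, jar, dish_blue, dish_grey, nail_tray from where it was at the start of the episode above 0.02 m).
It fails at once if the white plate is let fall (out of the fingers at over 0.6 m/s) (linear speed of plate_white above 0.6 m/s and contact force between the fingers and plate_white below 0.05 N).
It also fails if it takes over 64 s, if anything falls off the work surface, if the arm or the gripper's body presses on something with over 40 N, if the wrist force passes 120 N, or if a joint passes its speed limit or range.

## Working session

There is one attempt and no reset: what is moved stays moved. The work goes in short steps, Python scripts to look and compute and a tool call to move; the robot and the scene stay as the last step left them, time stands still between calls to the robot, and variables do not carry over. Pictures are saved under pics/ and viewed, and the job is handed in when it is done.

Besides the shell and the picture viewer there is one more tool, called after ">>>" by a JSON object that holds its "method" and its "body". servo_tool: Moves the arm, as the interface text tells. Its arguments: {"type":"object","properties":{"commands":{"type":"array","items":{"type":"object","properties":{"x":{"type":"number"},"y":{"type":"number"},"z":{"type":"number"},"turn":{"type":"number"}}}},"hand":{"type":"number"},"squeeze":{"type":"number"}},"required":["commands"]}

```bash
ls; mkdir -p pics; python3 - <<'E'
from workcell import manip, eyes, job, models
import cv2
s=manip.observe(); print(s)
for n in ["side","top","wrist"]:
    c=eyes.read_camera(n); cv2.imwrite(f"pics/{n}0.png",c["img"]); print(n,c["fx"],c["fy"],c["cx"],c["cy"],c["extrinsics"],c["shot"])
    for l in ["station","plate_stand","plate_white","rack","tube_red"]:
        print(l,[(round(d["p"],2),[round(v) for v in d["box"]]) for d in models.look_for(c,l)][:3])
E
```

```text
pics
{'time': 0.0, 'joints': array([-7.27140968e+01,  2.05971695e+01,  8.65977445e+01,  1.62506346e-05,
        7.29083726e+01, -6.59572800e+00]), 'joint_vel': array([ 0.04668969, -0.01356214, -0.00579906, -0.00129508,  0.00906457,
       -0.02483366]), 'joint_torque': array([ 1.00907331e-03, -5.15368974e+01, -2.70721400e+01,  6.74433354e-02,
        3.52019991e-02, -1.43697403e-04]), 'position': array([ 242.68920729, -547.9834722 ,  221.82580463]), 'tool_rot': array([[ 4.04847905e-01, -9.14383884e-01, -5.35392067e-04],
       [-9.14382287e-01, -4.04848206e-01,  1.72134914e-03],
       [-1.79072643e-03, -2.07331569e-04, -9.99998375e-01]]), 'ft_force': array([-0.43863087,  1.45256462,  0.23541064]), 'ft_torque': array([-0.00822247, -0.00446732, -0.04770684]), 'opening': 1.0008994351700287}
side 420.3133100942102 420.3133100942102 256.1160542217255 194.1913940393732 [[-7.95734609e-01 -6.05517837e-01  1.24330599e-02  4.85363519e+02]
 [-4.09274923e-01  5.22485518e-01 -7.47999279e-01  2.82943296e+02]
 [ 4.46430812e-01 -6.00297453e-01 -6.63583076e-01  9.83842016e+02]
 [ 0.00000000e+00  0.0
[... 757 characters left out ...]
plate_stand [(0.8, [263, 187, 319, 244])]
plate_white [(0.9, [197, 272, 216, 317]), (0.69, [320, 257, 346, 297]), (0.67, [381, 263, 400, 306])]
rack [(0.58, [69, 179, 219, 272])]
tube_red [(0.7, [135, 208, 162, 224])]
wrist 297.3186396354542 297.3186396354542 256.83393893538505 193.50634993589324 [[ 4.05662181e-01 -9.14022556e-01 -9.81174731e-04 -5.99704515e+02]
 [-8.78942537e-01 -3.90387036e-01  2.73967111e-01 -3.41687547e+01]
 [-2.50795157e-01 -1.10275700e-01 -9.61738561e-01  3.90993273e+02]
 [ 0.00000000e+00  0.00000000e+00  0.00000000e+00  1.00000000e+00]] 3
station [(0.59, [244, 1, 304, 20])]
plate_stand []
plate_white [(0.92, [8, 3, 81, 58]), (0.64, [2, 0, 27, 20])]
rack []
tube_red []
```

```bash
python3 - <<'E'
import cv2
for n in ["side","top"]:
    cv2.imwrite(f"pics/{n}0b.png",cv2.resize(cv2.imread(f"pics/{n}0.png"),(800,600),interpolation=cv2.INTER_CUBIC))
E
```

```text
(no output)
```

View pics/side0b.png

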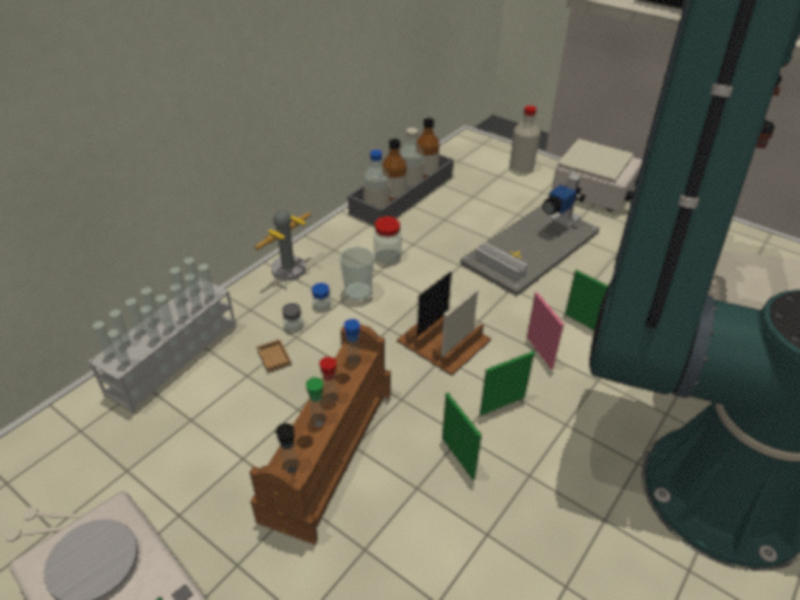

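View pics/top0b.png

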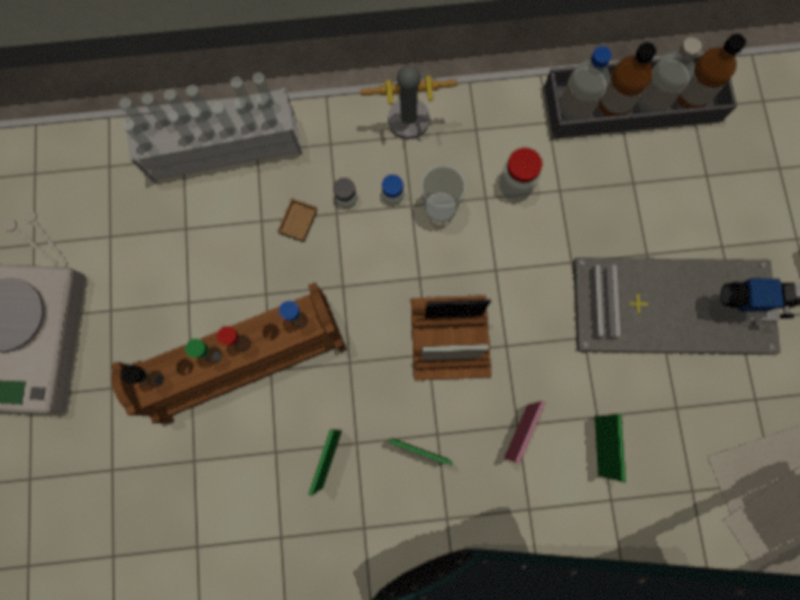

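View pics/wrist0.png

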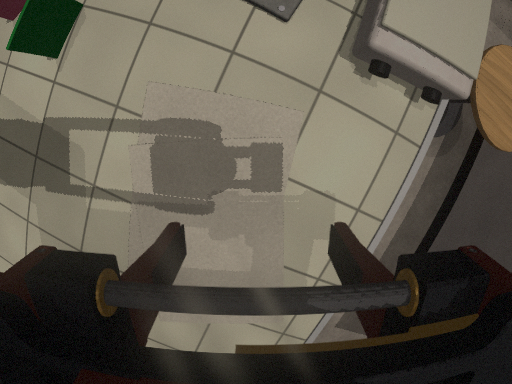

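The side and top views show the station at right (cross at about (638,303) in the top view at 800 px). The stand is at (451,337), with the black plate at (456,308) and the white plate at (455,352). The rack is at left, with the red stopper at (228,336). The pink plate (522,432) and the green plates at (325,460), (420,452) and (610,447) are decoys. I'll enlarge these areas to measure them.

```bash
cat > h.py <<'E'
import numpy as np, cv2
from scipy.optimize import least_squares
CAM={}
def cam(c): return dict(f=c["fx"],cx=c["cx"],cy=c["cy"],E=np.array(c["extrinsics"]))
def proj(c,P):
    P=np.atleast_2d(P); q=P@c["E"][:3,:3].T+c["E"][:3,3]
    if c.get("fish"):
        r=np.hypot(q[:,0],q[:,1]); th=np.arctan2(r,q[:,2]); k=c["f"]*th/np.maximum(r,1e-9)
        return np.c_[q[:,0]*k+c["cx"],q[:,1]*k+c["cy"]]
    return np.c_[q[:,0]/q[:,2]*c["f"]+c["cx"],q[:,1]/q[:,2]*c["f"]+c["cy"]]
def back(c,uv,z):
    R=c["E"][:3,:3];t=c["E"][:3,3];C=-R.T@t
    u=(uv[0]-c["cx"])/c["f"];v=(uv[1]-c["cy"])/c["f"]
    if c.get("fish"):
        r=np.hypot(u,v); d=np.array([u*np.sin(r)/max(r,1e-9),v*np.sin(r)/max(r,1e-9),np.cos(r)])
    else: d=np.array([u,v,1.])
    d=R.T@d; return C+d*(z-C[2])/d[2]
def place(pose,P):
    x,y,a=pose; P=np.atleast_2d(P).astype(float); c,s=np.cos(a),np.sin(a)
    return np.c_[x+c*P[:,0]-s*P[:,1],y+s*P[:,0]+c*P[:,1],P[:,2]]
E
python3 - <<'E'
from workcell import eyes
import pickle,h,cv2
d={}
for n in ["side","top"]:
    c=eyes.read_camera(n); d[n]=h.cam(c)
pickle.dump(d,open("cams.pkl","wb"))
def crop(n,x0,y0,x1,y1,k,o):
    im=cv2.imread(f"pics/{n}0.png")[y0:y1,x0:x1]
    cv2.imwrite(o,cv2.resize(im,None,fx=k,fy=k,interpolation=cv2.INTER_CUBIC))
crop("top",360,155,510,235,5,"pics/c1.png")
crop("top",255,180,325,250,8,"pics/c2.png")
crop("top",70,175,225,275,5,"pics/c3.png")
crop("side",250,110,390,245,5,"pics/c4.png")
print(h.back(d["top"],(638*.64,303*.64),15),h.back(d["top"],(228*.64,336*.64),186))
E
```

```text
[ 535.8288719 -303.2255662   15.       ] [520.23613206 286.10368614 186.        ]
```

View pics/c1.png

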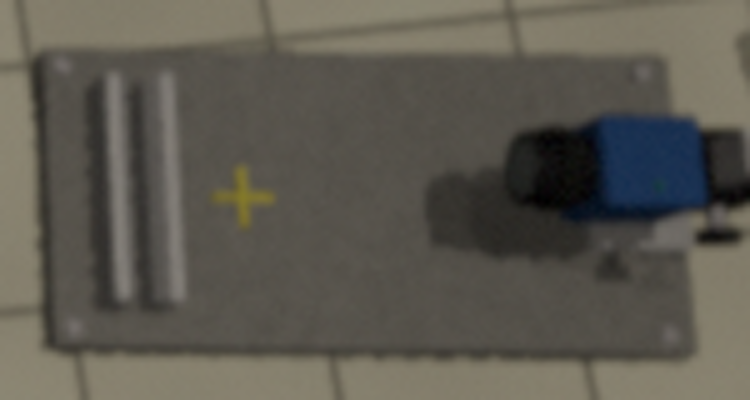

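View pics/c2.png

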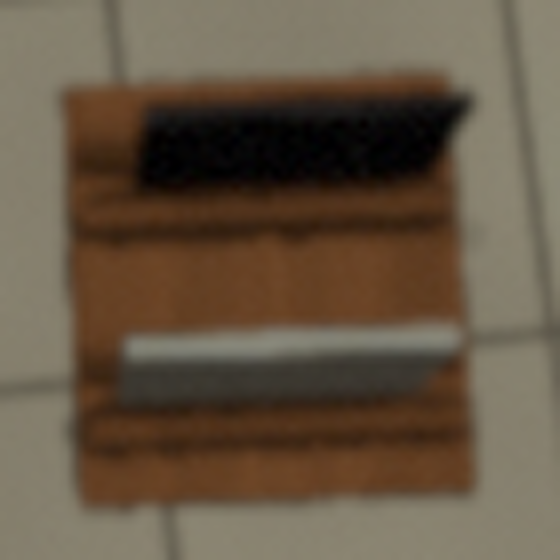

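View pics/c3.png

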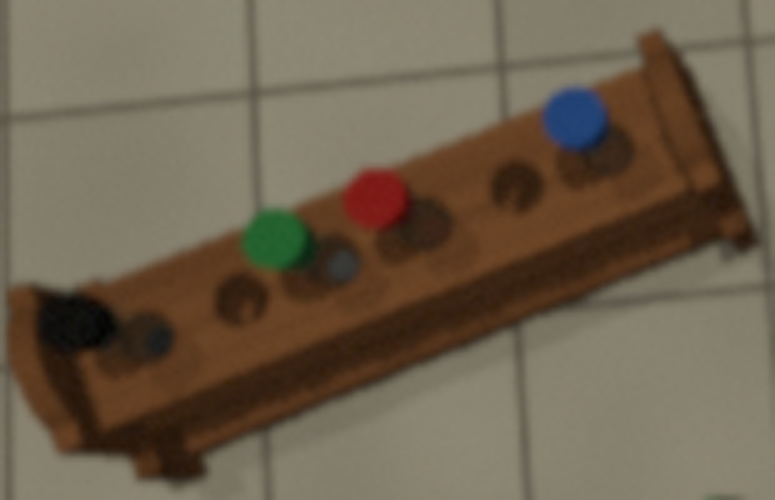

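View pics/c4.png

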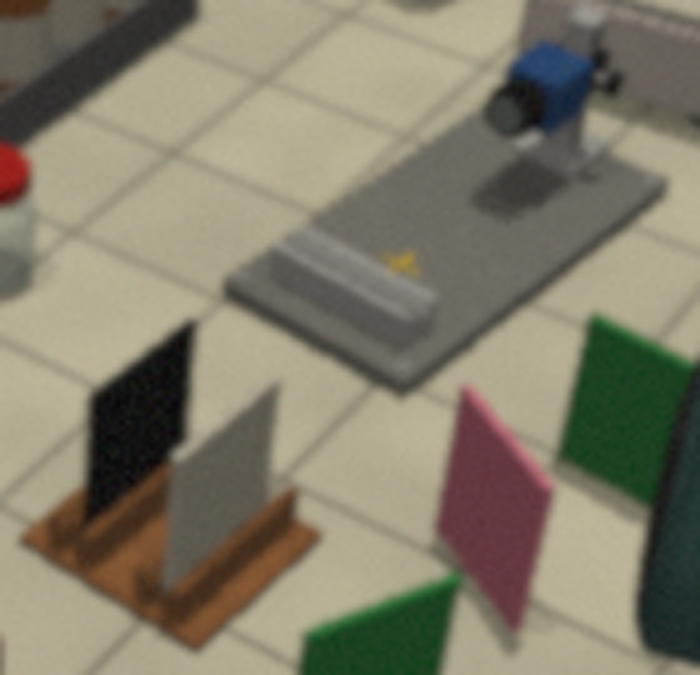

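```bash
cat > fit.py <<'E'
import pickle,numpy as np
from h import *
d=pickle.load(open("cams.pkl","rb")); T=d["top"]; S=d["side"]
def px(p,k,x0,y0): return np.array(p,float)/k-.5+.5/k+[x0,y0]
print("topC",-T["E"][:3,:3].T@T["E"][:3,3],"sideC",-S["E"][:3,:3].T@S["E"][:3,3])
# station
obs=[(T,px((243,196),5,360,155),(0,0,15)),
 (T,px((106,72),5,360,155),(71,-55,40)),(T,px((113,302),5,360,155),(71,55,40)),
 (T,px((173,72),5,360,155),(39,-55,40)),(T,px((186,302),5,360,155),(39,55,40)),
 (S,px((403,263),5,250,110),(0,0,15)),
 (S,px((437,300),5,250,110),(39,55,40)),(S,px((305,232),5,250,110),(39,-55,40)),(S,px((417,313),5,250,110),(71,55,40)),(S,px((273,250),5,250,110),(71,-55,40))]
def res(p,obs): return np.concatenate([proj(c,place(p,P))[0]-o for c,o,P in obs])
r=least_squares(res,[536,-303,np.pi/2],args=(obs,)); st=r.x; print("station",st[:2],np.degrees(st[2]),"\n",r.fun.reshape(-1,2).round(1))
for c in (T,S):
  rr=least_squares(res,[536,-303,np.pi/2],args=([o for o in obs if o[0] is c],)).x; print(rr[:2],np.degrees(rr[2]))
# plate: local x thickness, y width
ob=[(T,px((125,337),8,255,180),(3,45,118)),(T,px((463,325),8,255,180),(3,-45,118)),(T,px((125,357),8,255,180),(-3,45,118)),(T,px((460,347),8,255,180),(-3,-45,118)),
 (S,px((172,456),5,250,110),(-3,45,118)),(S,px((277,384),5,250,110),(0,-45,118))]
for o in (ob[:4],ob):
  r=least_squares(res,[500,-80,0],args=(o,)); print("plate",r.x[:2],np.degrees(r.x[2]),r.fun.reshape(-1,2).round(1).tolist())
# stoppers top
P={}
for n,p in dict(black=(70,320),green=(275,239),red=(377,197),blue=(575,118)).items():
  P[n]=back(T,px(p,5,70,175),186); print(n,P[n])
v=P["black"]-P["blue"]; print(np.linalg.norm(v),np.degrees(np.arctan2(v[1],v[0])))
v=P["green"]-P["blue"]; print(np.linalg.norm(v),np.degrees(np.arctan2(v[1],v[0])))
# rack
oo=[(T,px(p,5,70,175),(0,yy,186)) for p,yy in (((275,239),21),((377,197),-21),((575,118),-105))]
oo+=[(T,px((516,187),5,70,175),(0,-63,110)),(T,px((242,298),5,70,175),(0,63,110))]
oo+=[(S,np.array(p)*.64-.18,(0,yy,184)) for p,yy in (((315,384),21),((329,363),-21),((352,325),-105),((287,430),105))]
for o in (oo[:5],oo):
  r=least_squares(res,[520,286,0],args=(o,)); print("rack",r.x[:2],np.degrees(r.x[2]),place(r.x,(0,-21,0)),r.fun.reshape(-1,2).round(1).tolist())
E
python3 fit.py
```

```text
topC [376.82508026  70.73783706 957.93211642] sideC [ 62.80475548 736.66034991 858.46773876]
station [ 534.5452328  -302.57106262] 83.56720245710392 
 [[-0.   0.7]
 [-0.1  0.7]
 [ 1.1  0.1]
 [-0.2  0.8]
 [ 0.2  0.2]
 [-0.7  0.3]
 [ 0.3 -0.7]
 [-0.7 -1.6]
 [-1.7  1.3]
 [-0.4 -1. ]]
[ 535.28173469 -302.27107459] 82.93187301189442
[ 533.56324856 -302.58048267] 85.57324237983902
plate [484.19324005  -2.63954138] -4.271037346729985 [[-0.1, -0.2], [-0.2, -0.0], [0.0, 0.1], [0.3, 0.0]]
plate [484.19621832  -2.18367428] -5.218064101115219 [[-0.3, -0.5], [-0.4, 0.4], [-0.2, -0.2], [0.1, 0.4], [0.7, 0.5], [-0.1, -1.9]]
black [486.81987799 408.86900779 186.        ]
green [510.09772555 328.38726228 186.        ]
red [522.50215121 287.80818905 186.        ]
blue [545.868421   208.08982007 186.        ]
209.28213648590273 106.38844791253301
125.50305675567016 106.55995559934914
rack [516.54724325 308.53766819] 16.400070340366284 [[522.47643858 288.392082     0.        ]] [[-0.2, -0.2], [-0.3, 0.0], [0.1, -0.2], [0.5, 0.2], [-0.1, 0.2]]
rack [515.52945229 308.16993112] 16.990561170164455 [[521.66594966 288.08652005   0.        ]] [[0.1, 0.3], [-0.1, 0.4], [0.2, -0.2], [0.6, 0.3], [0.2, 1.0], [-0.2, -0.3], [-0.7, -0.4], [-0.2, -0.6], [-0.8, 0.1]]
```

```bash
cat > go.py <<'E'
import sys,numpy as np
from workcell import manip
def plan(x,y,z,a=None):
    s=manip.observe(); R=s["tool_rot"]; p=s["position"]
    d=R.T@(np.array([x,y,z])-p)/10
    cur=np.degrees(np.arctan2(R[1,0],R[0,0]))
    print("t",round(s["time"],2),"pos",p.round(1),"a",round(cur,2),"tilt",np.degrees(np.arccos(-R[2,2])).round(2),"J",s["joints"].round(0),"open",round(s["opening"],3),"F",s["ft_force"].round(1))
    print("shift cm",d.round(2),"turn",None if a is None else round((cur-a+180)%360-180,2))
if __name__=="__main__": plan(*map(float,sys.argv[1:]))
E
python3 go.py 484.2 -2.6 222 -4.5
```

```text
t 1.0 pos [ 242.9 -548.6  222.6] a -66.12 tilt 0.01 J [-73.  21.  87.   0.  73.  -7.] open 0.995 F [-0.6  0.  -0.2]
shift cm [-40.15 -44.17   0.07] turn -61.62
```

>>> {"method": "servo_tool", "body": {"commands": [{"x":-2,"y":-2.2},{"x":-3.8,"y":-4.2},{"x":-3.8,"y":-4.2},{"x":-3.8,"y":-4.2},{"x":-3.8,"y":-4.2},{"x":-3.8,"y":-4.2},{"x":-3.8,"y":-4.2},{"x":-3.8,"y":-4.2},{"x":-3.8,"y":-4.2},{"x":-3.8,"y":-4.2},{"x":-2.5,"y":-2.7},{"x":-1.4,"y":-1.6}], "hand": 50}}

```text
$.commands[0]: bad value
```

>>> {"method": "servo_tool", "body": {"commands": [{"turn":-8.8},{"turn":-8.8},{"turn":-8.8},{"turn":-8.8},{"turn":-8.8},{"turn":-8.8},{"turn":-8.8},{}]}}

```text
$.commands[0]: bad value
```

```bash
python3 go.py 484.2 -2.6 222 -4.5; python3 - <<'E'
from workcell import eyes
import cv2,h,pickle
c=eyes.read_camera("wrist"); d=h.cam(c); d["fish"]=1; pickle.dump(d,open("w1.pkl","wb"))
cv2.imwrite("pics/w1.png",c["img"])
for p in [(484.2,-2.6,118),(482,-47,118),(486,42,118)]: print(h.proj(d,p))
E
```

```text
t 1.0 pos [ 242.9 -548.6  222.6] a -66.12 tilt 0.01 J [-73.  21.  87.   0.  73.  -7.] open 0.995 F [-0.6  0.  -0.2]
shift cm [-40.15 -44.17   0.07] turn -61.62
[[ -9.95369219 -90.17011624]]
[[  3.85263448 -91.54793096]]
[[-22.33111379 -88.40865259]]
```

View pics/w1.png

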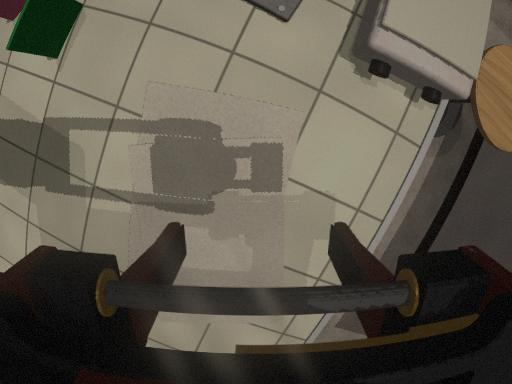

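Nothing moved, so the picture is unchanged from the start. Each row seems to need all four keys, so I'll try one small test row.

>>> {"method": "servo_tool", "body": {"commands": [{"x":-2.0,"y":-2.2,"z":0.0,"turn":0.0}], "hand": 50}}

```text
time: 1.18
position: [254.6, -522.8, 222.6]
tool_rot: [[0.403, -0.915, 0.0], [-0.915, -0.403, -0.001], [0.001, 0.0, -1.0]]
ft_force: [-0.1, -0.2, 0.0]
opening: 0.92
```

>>> {"method": "servo_tool", "body": {"commands": [{"x":-3.8,"y":-4.2,"z":0,"turn":0},{"x":-3.8,"y":-4.2,"z":0,"turn":0},{"x":-3.8,"y":-4.2,"z":0,"turn":0},{"x":-3.8,"y":-4.2,"z":0,"turn":0},{"x":-3.8,"y":-4.2,"z":0,"turn":0},{"x":-3.8,"y":-4.2,"z":0,"turn":0},{"x":-3.8,"y":-4.2,"z":0,"turn":0},{"x":-3.8,"y":-4.2,"z":0,"turn":0},{"x":-3.8,"y":-4.2,"z":0,"turn":0},{"x":-2.5,"y":-2.7,"z":0,"turn":0},{"x":-1.4,"y":-1.6,"z":0,"turn":0}]}}

```text
time: 2.55
position: [486.2, -0.6, 222.8]
tool_rot: [[0.407, -0.914, 0.0], [-0.914, -0.407, 0.0], [-0.0, -0.001, -1.0]]
ft_force: [0.2, -0.4, -0.5]
opening: 0.502
```

>>> {"method": "servo_tool", "body": {"commands": [{"x":0,"y":0,"z":0,"turn":-8.8},{"x":0,"y":0,"z":0,"turn":-8.8},{"x":0,"y":0,"z":0,"turn":-8.8},{"x":0,"y":0,"z":0,"turn":-8.8},{"x":0,"y":0,"z":0,"turn":-8.8},{"x":0,"y":0,"z":0,"turn":-8.8},{"x":0,"y":0,"z":0,"turn":-8.8},{"x":0,"y":0,"z":0,"turn":0}]}}

```text
time: 3.55
position: [485.6, -2.6, 222.7]
tool_rot: [[0.997, -0.08, 0.0], [-0.08, -0.997, 0.0], [0.0, -0.0, -1.0]]
ft_force: [0.1, 0.5, 0.5]
opening: 0.502
```

```bash
python3 go.py 484.2 -2.6 222 -4.5; python3 - <<'E'
from workcell import eyes
import cv2,h,pickle
c=eyes.read_camera("wrist"); d=h.cam(c); d["fish"]=1; pickle.dump(d,open("w1.pkl","wb"))
cv2.imwrite("pics/w1.png",c["img"])
for p in [(484.2,-2.6,118),(482,-47,118),(486,42,118)]: print(h.proj(d,p))
E
```

```text
t 3.55 pos [485.6  -2.6 222.7] a -4.6 tilt 0.01 J [ -8.  11. 100.   0.  69.  -4.] open 0.502 F [0.1 0.5 0.5]
shift cm [-0.14  0.01  0.07] turn -0.1
[[255.51706652 192.68899217]]
[[256.93363811 236.33630833]]
[[253.53422634 144.96640591]]
```

View pics/w1.png

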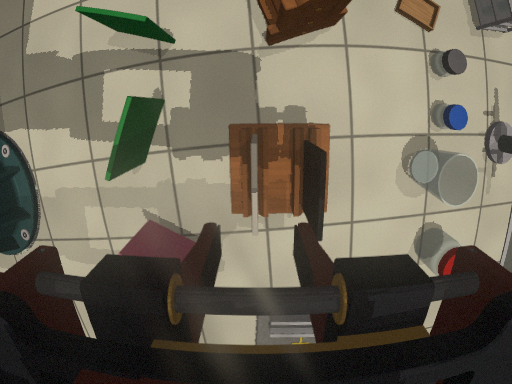

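```bash
python3 - <<'E'
import cv2
im=cv2.imread("pics/w1.png")[115:245,210:340]
cv2.imwrite("pics/w1c.png",cv2.resize(im,None,fx=4.6,fy=4.6,interpolation=cv2.INTER_CUBIC))
E
```

```text
(no output)
```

View pics/w1c.png

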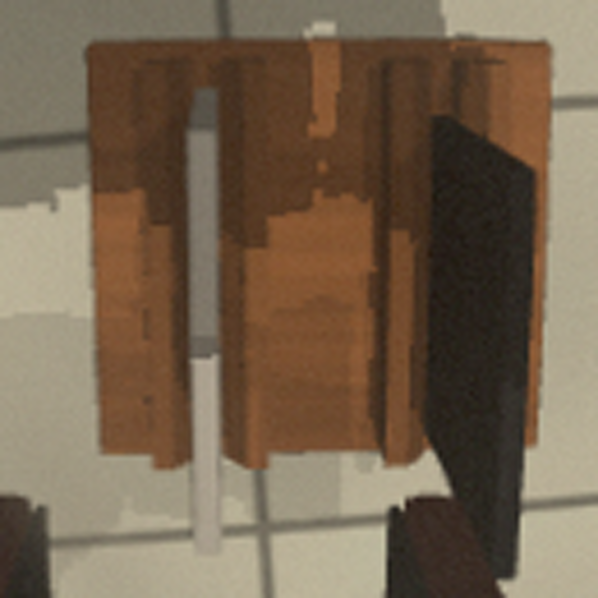

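The crop confirms the white plate: light grey top edge from (254,143) to (255,235) in the wrist view, with the black plate beside it at about x = 315. I'll back-project the edge.

```bash
python3 - <<'E'
import pickle,h,numpy as np
d=pickle.load(open("w1.pkl","rb"))
k=4.6
for a,b in [((187,130),(194,553)),((218,130),(221,553)),((202.5,130),(207.5,553))]:
    q=[h.back(d,np.array(p)/k-.4+[210,115],118) for p in (a,b)]
    v=q[0]-q[1]; print(q[0].round(1),q[1].round(1),((q[0]+q[1])/2).round(1),np.linalg.norm(v).round(1),np.degrees(np.arctan2(v[1],v[0]))-90)
E
```

```text
[483.2  44.1 118. ] [477.1 -45.  118. ] [ 4.802e+02 -4.000e-01  1.180e+02] 89.3 -3.92703319936021
[489.3  43.7 118. ] [482.8 -45.4 118. ] [486.   -0.9 118. ] 89.3 -4.128403357277634
[486.2  43.9 118. ] [480.  -45.2 118. ] [483.1  -0.6 118. ] 89.3 -4.027783893215485
```

>>> {"method": "servo_tool", "body": {"commands": [{"x":-0.24,"y":-0.12,"z":1.7,"turn":-0.5},{"x":0,"y":0,"z":3,"turn":0},{"x":0,"y":0,"z":3,"turn":0},{"x":0,"y":0,"z":3,"turn":0},{"x":0,"y":0,"z":2,"turn":0},{"x":0,"y":0,"z":1,"turn":0},{"x":0,"y":0,"z":0,"turn":0}]}}

```text
time: 4.47
position: [483.1, -1.2, 85.4]
tool_rot: [[0.997, -0.071, -0.001], [-0.071, -0.997, 0.0], [-0.001, -0.0, -1.0]]
ft_force: [0.2, -0.0, 1.1]
opening: 0.497
```

>>> {"method": "servo_tool", "body": {"commands": [{"x":0,"y":0,"z":0,"turn":0},{"x":0,"y":0,"z":0,"turn":0},{"x":0,"y":0,"z":0,"turn":0},{"x":0,"y":0,"z":0,"turn":0},{"x":0,"y":0,"z":0,"turn":0}], "hand": 0, "squeeze": 20}}

```text
time: 5.1
position: [483.5, -1.2, 85.9]
tool_rot: [[0.998, -0.07, 0.0], [-0.07, -0.998, 0.0], [0.0, -0.0, -1.0]]
ft_force: [0.5, 0.3, 2.3]
opening: 0.069
```

>>> {"method": "servo_tool", "body": {"commands": [{"x":0,"y":0,"z":-0.5,"turn":0},{"x":0,"y":0,"z":-1,"turn":0},{"x":0,"y":0,"z":-1.5,"turn":0},{"x":0,"y":0,"z":-2,"turn":0},{"x":0,"y":0,"z":-2,"turn":0},{"x":0,"y":0,"z":-2,"turn":0},{"x":0,"y":0,"z":-2,"turn":0},{"x":0,"y":0,"z":-1.5,"turn":0},{"x":0,"y":0,"z":-0.7,"turn":0}]}}

```text
time: 6.22
position: [483.7, -1.3, 218.7]
tool_rot: [[0.998, -0.07, 0.001], [-0.07, -0.998, -0.0], [0.001, 0.0, -1.0]]
ft_force: [-0.2, 0.2, -0.3]
opening: 0.067
```

```bash
python3 go.py 541 -180 217 83.5; python3 - <<'E'
import pickle,h,numpy as np
T=pickle.load(open("cams.pkl","rb"))["top"]
px=lambda p:np.array(p,float)/5-.4+[360,155]
def ang(p,q,z):
    v=h.back(T,px(q),z)-h.back(T,px(p),z); return np.degrees(np.arctan2(v[1],v[0])),np.linalg.norm(v)
print(ang((660,57),(45,52),15),ang((663,57),(692,355),15),ang((240,166),(245,228),15),ang((273,196),(213,197),15))
print(ang((643,72),(62,66),15),ang((671,334),(72,326),15),ang((643,72),(671,334),15),ang((62,66),(72,326),15))
print(h.back(T,px((243,196)),15))
E
```

```text
t 6.22 pos [483.7  -1.3 218.7] a -4.02 tilt 0.07 J [ -8.  11. 101.   0.  68.  -4.] open 0.067 F [-0.2  0.2 -0.3]
shift cm [ 6.97 17.43  0.18] turn -87.52
(np.float64(83.38818777138653), np.float64(303.4510478959128)) (np.float64(172.50051097337544), np.float64(147.90208360914045)) (np.float64(174.1155552919579), np.float64(30.814711832970723)) (np.float64(84.846710568119), np.float64(29.226478336260712))
(np.float64(83.25841341533662), np.float64(286.1840777633676)) (np.float64(83.10066766090966), np.float64(287.0278757757156)) (np.float64(173.15507290987745), np.float64(130.08230601259882)) (np.float64(172.78100459691927), np.float64(129.29634359402164))
[ 536.15418711 -302.98938209   15.        ]
```

>>> {"method": "servo_tool", "body": {"commands": [{"x":0.6,"y":1.2,"z":0,"turn":0},{"x":1.1,"y":2.7,"z":0,"turn":0},{"x":1.1,"y":2.7,"z":0,"turn":0},{"x":1.1,"y":2.7,"z":0,"turn":0},{"x":1.1,"y":2.7,"z":0,"turn":0},{"x":1.1,"y":2.7,"z":0,"turn":0},{"x":0.6,"y":1.5,"z":0,"turn":0},{"x":0.3,"y":0.7,"z":0,"turn":0},{"x":0,"y":0,"z":0,"turn":0}]}}

```text
time: 7.35
position: [541.1, -174.6, 217.3]
tool_rot: [[0.998, -0.07, -0.001], [-0.07, -0.998, 0.001], [-0.001, -0.001, -1.0]]
ft_force: [0.1, -0.6, -0.3]
opening: 0.069
```

```bash
python3 go.py 541 -180 217 83.5; python3 - <<'E'
from workcell import eyes
import cv2,h,pickle
c=eyes.read_camera("wrist"); d=h.cam(c); d["fish"]=1; pickle.dump(d,open("w2.pkl","wb"))
cv2.imwrite("pics/w2.png",c["img"])
import numpy as np
st=(535.7,-302.6,np.radians(83.1))
print(h.proj(d,h.place(st,[(0,0,15),(55,0,40),(55,55,40),(55,-55,40)])))
E
```

```text
t 7.35 pos [ 541.1 -174.6  217.3] a -4.04 tilt 0.05 J [-25.  18.  91.   0.  71. -21.] open 0.069 F [ 0.1 -0.6 -0.3]
shift cm [0.03 0.54 0.03] turn -87.54
[[259.6548362  262.3630601 ]
 [262.22234734 233.54343853]
 [218.10963974 231.2546059 ]
 [305.88064103 235.23371582]]
```

View pics/w2.png

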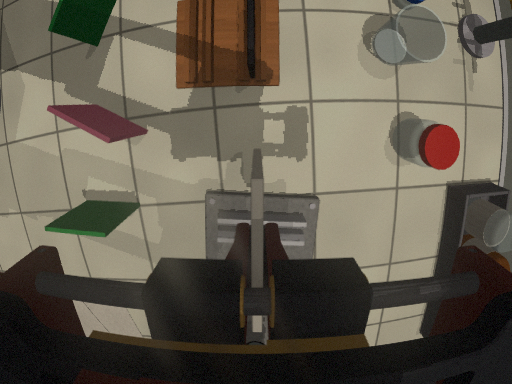

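```bash
python3 - <<'E'
import cv2
im=cv2.imread("pics/w2.png")[180:265,195:330]
cv2.imwrite("pics/w2c.png",cv2.resize(im,None,fx=5.5,fy=5.5,interpolation=cv2.INTER_CUBIC))
E
```

```text
(no output)
```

View pics/w2c.png

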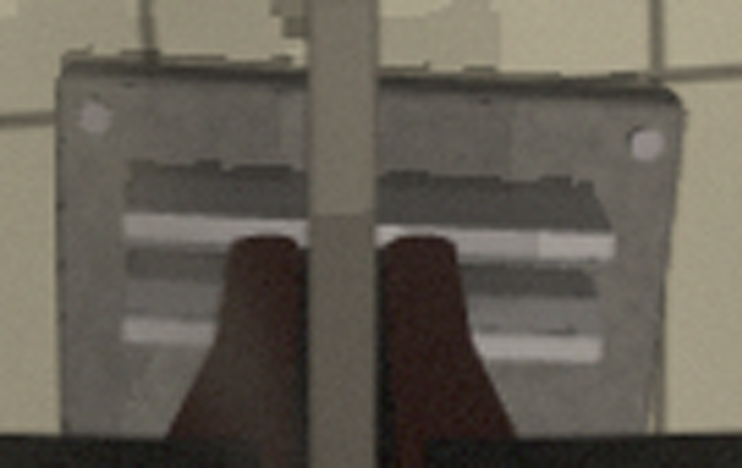

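```bash
python3 - <<'E'
import pickle,numpy as np
from h import *
d=pickle.load(open("w2.pkl","rb"))
px=lambda p:np.array(p,float)/5.5-.41+[195,180]
ob=[((122,213),(71,55,40)),((614,233),(71,-55,40)),((122,342),(39,55,40)),((602,361),(39,-55,40)),((122,237),(65,55,40)),((614,260),(65,-55,40)),((122,318),(45,55,40)),((602,334),(45,-55,40))]
f=lambda p:np.concatenate([proj(d,place(p,P))[0]-px(o) for o,P in ob])
r=least_squares(f,[536,-303,1.45]); print(r.x[:2],np.degrees(r.x[2]),place(r.x,(55,0,0)),r.fun.reshape(-1,2).round(1).tolist())
E
```

```text
[ 534.80457478 -300.77331375] 83.45121504389697 [[ 541.07727844 -246.13218283    0.        ]] [[0.2, -0.1], [-0.0, -0.1], [0.2, 0.0], [-0.4, -0.0], [0.2, 0.0], [-0.5, -0.5], [0.2, 0.1], [0.1, 0.6]]
```

>>> {"method": "servo_tool", "body": {"commands": [{"x":0,"y":0,"z":0,"turn":-5},{"x":0,"y":0,"z":0,"turn":-8.5},{"x":0,"y":0,"z":0,"turn":-8.5},{"x":0,"y":0,"z":0,"turn":-8.5},{"x":0,"y":0,"z":0,"turn":-8.5},{"x":0,"y":0,"z":0,"turn":-8.5},{"x":0,"y":0,"z":0,"turn":-8.5},{"x":0,"y":0,"z":0,"turn":-8.5},{"x":0,"y":0,"z":0,"turn":-8.5},{"x":0,"y":0,"z":0,"turn":-8.5},{"x":0,"y":0,"z":0,"turn":-5.8},{"x":0,"y":0,"z":0,"turn":0}]}}

```text
time: 8.9
position: [541.0, -173.7, 217.7]
tool_rot: [[0.117, 0.993, -0.0], [0.993, -0.117, 0.0], [0.0, -0.0, -1.0]]
ft_force: [1.0, -0.3, -1.3]
opening: 0.067
```

```bash
python3 go.py 541.5 -246.8 217 83.3
```

```text
t 8.9 pos [ 541.  -173.7  217.7] a 83.29 tilt 0.03 J [ -25.   18.   91.    0.   71. -108.] open 0.067 F [ 1.  -0.3 -1.3]
shift cm [-7.26  0.9   0.07] turn -0.01
```

>>> {"method": "servo_tool", "body": {"commands": [{"x":-0.7,"y":0.1,"z":0,"turn":0},{"x":-1.6,"y":0.2,"z":0,"turn":0},{"x":-2.0,"y":0.2,"z":0,"turn":0},{"x":-1.6,"y":0.2,"z":0.5,"turn":0},{"x":-1.0,"y":0.15,"z":1.5,"turn":0},{"x":-0.36,"y":0.05,"z":2,"turn":0},{"x":0,"y":0,"z":2,"turn":0},{"x":0,"y":0,"z":1.5,"turn":0},{"x":0,"y":0,"z":1,"turn":0},{"x":0,"y":0,"z":0.3,"turn":0},{"x":0,"y":0,"z":0,"turn":0}]}}

```text
time: 10.28
position: [542.0, -247.9, 129.8]
tool_rot: [[0.117, 0.993, 0.0], [0.993, -0.117, -0.0], [-0.0, 0.0, -1.0]]
ft_force: [-0.4, -0.7, -0.9]
opening: 0.067
```

```bash
python3 go.py 541.5 -246.8 93 83.3; python3 - <<'E'
from workcell import eyes
import cv2
for n,(x0,y0,x1,y1) in dict(top=(340,120,500,240),side=(250,90,410,210)).items():
    c=eyes.read_camera(n); cv2.imwrite(f"pics/{n}1.png",cv2.resize(c["img"][y0:y1,x0:x1],None,fx=5,fy=5,interpolation=cv2.INTER_CUBIC))
cv2.imwrite("pics/w3.png",eyes.read_camera("wrist")["img"])
E
```

```text
t 10.28 pos [ 542.  -247.9  129.8] a 83.29 tilt 0.02 J [ -31.   26.   93.    0.   61. -115.] open 0.067 F [-0.4 -0.7 -0.9]
shift cm [ 0.1  -0.06  3.68] turn -0.01
```

View pics/side1.png

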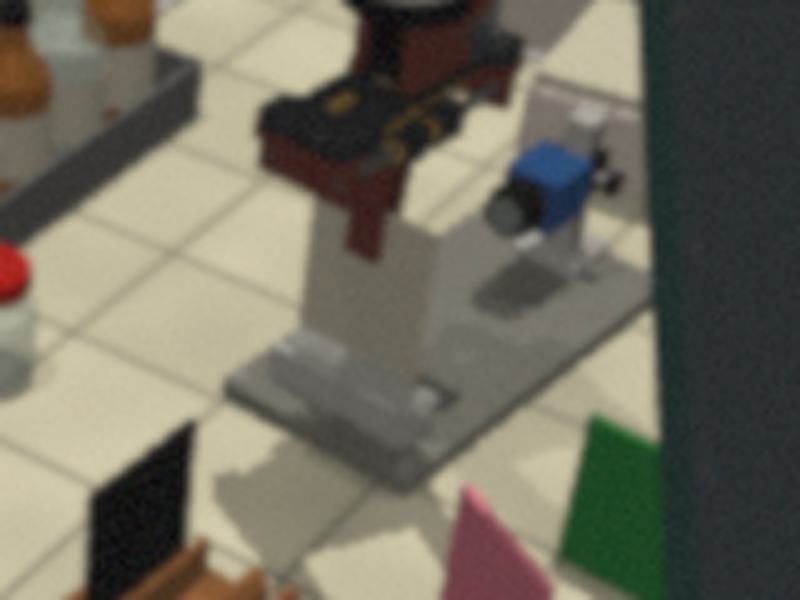

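View pics/w3.png

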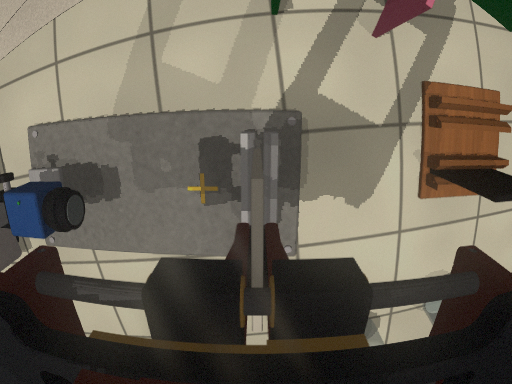

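The plate's lower edge, at about (257,180) in the wrist view, sits over the slot between the lips at x = 249–263. I'll check this with a crop.

```bash
python3 - <<'E'
import cv2,pickle,numpy as np
from workcell import eyes
from h import *
im=cv2.imread("pics/w3.png")
cv2.imwrite("pics/w3c.png",cv2.resize(im[110:270,190:310],None,fx=3.75,fy=3.75,interpolation=cv2.INTER_CUBIC)); 
c=eyes.read_camera("wrist"); d=cam(c); d["fish"]=1; pickle.dump(d,open("w3.pkl","wb"))
st=(535.2,-301.4,np.radians(83.3))
uv=proj(d,place(st,[(0,0,15),(71,55,40),(65,55,40),(45,55,40),(39,55,40),(71,0,40),(65,0,40),(45,0,40),(39,0,40)])); print(uv.round(1).tolist()); print(((uv-[190,110]+.4)*3.75).round(0).tolist())
E
```

```text
[[201.7, 188.9], [277.1, 134.0], [270.0, 133.9], [246.4, 133.9], [239.3, 133.9], [276.1, 196.2], [269.4, 196.2], [246.8, 196.2], [240.1, 196.2]]
[[45.0, 297.0], [328.0, 91.0], [302.0, 91.0], [213.0, 91.0], [186.0, 91.0], [325.0, 325.0], [299.0, 325.0], [215.0, 325.0], [189.0, 325.0]]
```

View pics/w3c.png

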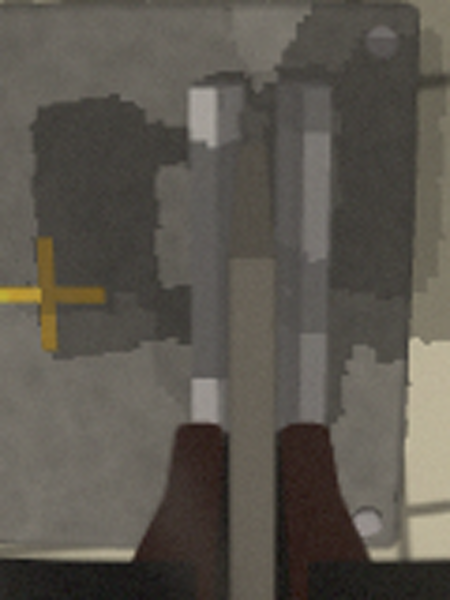

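>>> {"method": "servo_tool", "body": {"commands": [{"x":0.16,"y":-0.12,"z":0,"turn":0},{"x":0,"y":0,"z":0.5,"turn":0},{"x":0,"y":0,"z":0.5,"turn":0},{"x":0,"y":0,"z":0.5,"turn":0},{"x":0,"y":0,"z":0.3,"turn":0},{"x":0,"y":0,"z":0,"turn":0}]}}

```text
time: 11.22
position: [540.6, -246.0, 111.2]
tool_rot: [[0.117, 0.993, -0.001], [0.993, -0.117, 0.0], [0.0, -0.001, -1.0]]
ft_force: [0.5, -0.1, -0.6]
opening: 0.071
```

>>> {"method": "servo_tool", "body": {"commands": [{"x":0,"y":0,"z":0.4,"turn":0},{"x":0,"y":0,"z":0.4,"turn":0},{"x":0,"y":0,"z":0.4,"turn":0},{"x":0,"y":0,"z":0.3,"turn":0},{"x":0,"y":0,"z":0.2,"turn":0},{"x":0,"y":0,"z":0,"turn":0}]}}

```text
time: 11.98
position: [540.6, -246.1, 94.4]
tool_rot: [[0.117, 0.993, -0.0], [0.993, -0.117, 0.0], [0.0, -0.0, -1.0]]
ft_force: [0.0, 0.3, -1.8]
opening: 0.066
```

Clean entry with no force. I'll ease it down the last millimetres.

>>> {"method": "servo_tool", "body": {"commands": [{"x":0,"y":0,"z":0.1,"turn":0},{"x":0,"y":0,"z":0,"turn":0}]}}

```text
time: 12.22
position: [540.8, -246.1, 93.7]
tool_rot: [[0.117, 0.993, 0.0], [0.993, -0.117, 0.0], [0.0, 0.0, -1.0]]
ft_force: [-0.2, 0.6, -0.7]
opening: 0.067
```

>>> {"method": "servo_tool", "body": {"commands": [{"x":0,"y":0,"z":0.1,"turn":0},{"x":0,"y":0,"z":0,"turn":0}]}}

```text
time: 12.48
position: [540.9, -246.2, 92.9]
tool_rot: [[0.117, 0.993, 0.0], [0.993, -0.117, -0.0], [-0.0, 0.0, -1.0]]
ft_force: [-0.7, 0.8, 2.4]
opening: 0.068
```

>>> {"method": "servo_tool", "body": {"commands": [{"x":0,"y":0,"z":0.1,"turn":0},{"x":0,"y":0,"z":0,"turn":0}]}}

```text
time: 12.72
position: [541.0, -246.3, 92.9]
tool_rot: [[0.117, 0.993, 0.001], [0.993, -0.117, -0.0], [-0.0, 0.001, -1.0]]
ft_force: [-2.4, 2.2, 10.2]
opening: 0.07
```

The plate is seated: 10 N and no further descent. I'll relax and let go.

>>> {"method": "servo_tool", "body": {"commands": [{"x":0,"y":0,"z":-0.1,"turn":0},{"x":0,"y":0,"z":0,"turn":0}]}}

```text
time: 12.98
position: [540.9, -246.2, 92.9]
tool_rot: [[0.117, 0.993, 0.0], [0.993, -0.117, -0.0], [-0.0, 0.0, -1.0]]
ft_force: [-0.9, 0.9, 3.5]
opening: 0.069
```

>>> {"method": "servo_tool", "body": {"commands": [{"x":0,"y":0,"z":0,"turn":0},{"x":0,"y":0,"z":0,"turn":0},{"x":0,"y":0,"z":0,"turn":0},{"x":0,"y":0,"z":0,"turn":0}], "hand": 45}}

```text
time: 13.48
position: [540.7, -246.1, 92.5]
tool_rot: [[0.117, 0.993, -0.0], [0.993, -0.117, 0.0], [0.0, -0.0, -1.0]]
ft_force: [0.9, -0.5, -0.0]
opening: 0.444
```

>>> {"method": "servo_tool", "body": {"commands": [{"x":0,"y":0,"z":-1,"turn":0},{"x":0,"y":0,"z":-2,"turn":0},{"x":0,"y":0,"z":-3,"turn":0},{"x":0,"y":0,"z":-4,"turn":0},{"x":0,"y":0,"z":-4,"turn":0},{"x":0,"y":0,"z":-2,"turn":0},{"x":0,"y":0,"z":0,"turn":0}]}}

```text
time: 14.35
position: [541.9, -246.8, 255.2]
tool_rot: [[0.117, 0.993, 0.004], [0.993, -0.117, -0.002], [-0.002, 0.004, -1.0]]
ft_force: [-0.1, -0.2, -0.3]
opening: 0.444
```

```bash
python3 go.py 522.4 288.2 255 16.6; python3 - <<'E'
from workcell import eyes
import cv2
for n,(x0,y0,x1,y1) in dict(side=(250,90,410,210)).items():
    c=eyes.read_camera(n); cv2.imwrite(f"pics/{n}2.png",cv2.resize(c["img"][y0:y1,x0:x1],None,fx=5,fy=5,interpolation=cv2.INTER_CUBIC))
cv2.imwrite("pics/w4.png",eyes.read_camera("wrist")["img"])
E
```

```text
t 14.35 pos [ 541.9 -246.8  255.2] a 83.28 tilt 0.27 J [ -31.   18.   85.    0.   76. -114.] open 0.444 F [-0.1 -0.2 -0.3]
shift cm [52.9  -8.19 -0.12] turn 66.68
```

View pics/side2.png

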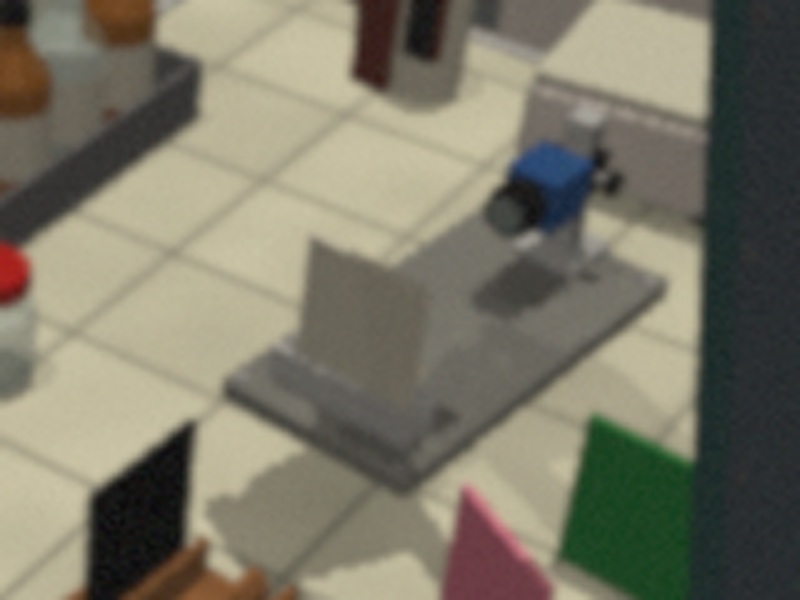

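View pics/w4.png

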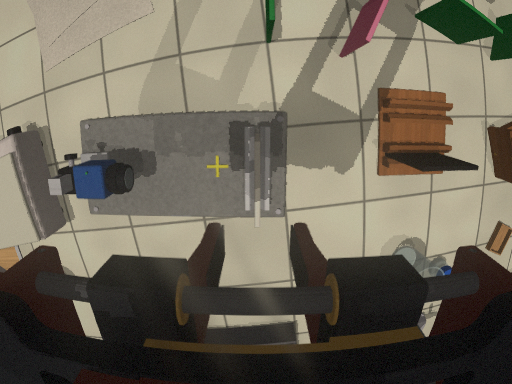

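The plate stands in the groove. In the wrist view its top edge runs from about (257,128) down to (257,226). I'll measure its seating.

```bash
python3 - <<'E'
import cv2,pickle
from workcell import eyes
from h import *
c=eyes.read_camera("wrist"); d=cam(c); d["fish"]=1; pickle.dump(d,open("w4.pkl","wb"))
im=c["img"]
cv2.imwrite("pics/w4c.png",cv2.resize(im[100:235,200:300],None,fx=4.4,fy=4.4,interpolation=cv2.INTER_CUBIC)); 
E
```

```text
(no output)
```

View pics/w4c.png

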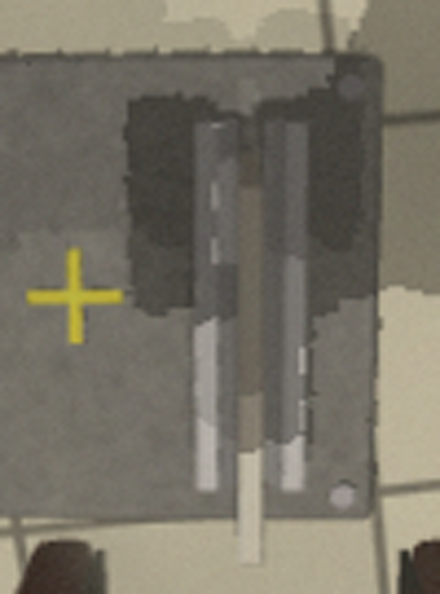

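```bash
python3 - <<'E'
import pickle
from h import *
d=pickle.load(open("w4.pkl","rb"))
px=lambda p:np.array(p,float)/4.4-.39+[200,100]
ob=[((74,297),(0,0,15)),((307,123),(71,55,40)),((305,490),(71,-55,40)),((194,122),(39,55,40)),((195,490),(39,-55,40))]
f=lambda p:np.concatenate([proj(d,place(p,P))[0]-px(o) for o,P in ob])
r=least_squares(f,[536,-303,1.45]); a=r.x[2]; print("station",r.x[:2],np.degrees(a),r.fun.round(1))
q=[back(d,px(p),125) for p in ((250.5,185),(250,563))]; v=q[0]-q[1]
m=(q[0]+q[1])/2-np.r_[r.x[:2],0]; c,s=np.cos(a),np.sin(a)
print("len",np.linalg.norm(v),"plate in groove x,y",c*m[0]+s*m[1]-55,-s*m[0]+c*m[1],"ang",np.degrees(np.arctan2(v[1],v[0]))-np.degrees(a))
E
```

```text
station [ 534.36546737 -300.74894008] 83.27884365795 [ 0.  -0.2 -0.1  0.  -0.5 -0.   0.   0.2  0.5 -0. ]
len 89.7252937006353 plate in groove x,y 0.002654362637265706 0.9855009244335848 ang 89.96307077797522
```

Home, centred to 1 mm and square. Next is the tube, starting with the move above the rack.

>>> {"method": "servo_tool", "body": {"commands": [{"x":2.4,"y":-0.37,"z":0,"turn":0},{"x":5,"y":-0.78,"z":0,"turn":0},{"x":5,"y":-0.78,"z":0,"turn":0},{"x":5,"y":-0.78,"z":0,"turn":0},{"x":5,"y":-0.78,"z":0,"turn":0},{"x":5,"y":-0.78,"z":0,"turn":0},{"x":5,"y":-0.78,"z":0,"turn":0},{"x":5,"y":-0.78,"z":0,"turn":0},{"x":5,"y":-0.78,"z":0,"turn":0},{"x":5,"y":-0.78,"z":0,"turn":0},{"x":4,"y":-0.55,"z":0,"turn":0},{"x":1.5,"y":-0.25,"z":0,"turn":0}], "hand": 65}}

```text
time: 16.0
position: [519.3, 291.5, 251.6]
tool_rot: [[0.114, 0.993, -0.002], [0.993, -0.114, -0.0], [-0.0, -0.002, -1.0]]
ft_force: [0.4, -0.4, -0.2]
opening: 0.649
```

>>> {"method": "servo_tool", "body": {"commands": [{"x":0,"y":0,"z":0,"turn":8.3},{"x":0,"y":0,"z":0,"turn":8.3},{"x":0,"y":0,"z":0,"turn":8.3},{"x":0,"y":0,"z":0,"turn":8.3},{"x":0,"y":0,"z":0,"turn":8.3},{"x":0,"y":0,"z":0,"turn":8.3},{"x":0,"y":0,"z":0,"turn":8.3},{"x":0,"y":0,"z":0,"turn":8.3},{"x":0,"y":0,"z":0,"turn":0}]}}

```text
time: 17.12
position: [520.5, 288.2, 252.2]
tool_rot: [[0.957, 0.291, -0.001], [0.291, -0.957, -0.001], [-0.001, 0.0, -1.0]]
ft_force: [0.2, -0.1, -0.2]
opening: 0.651
```

```bash
python3 go.py 522.4 288.2 255 16.6; python3 - <<'E'
from workcell import eyes
import cv2,pickle
from h import *
c=eyes.read_camera("wrist"); d=cam(c); d["fish"]=1; pickle.dump(d,open("w5.pkl","wb"))
cv2.imwrite("pics/w5.png",c["img"])
print(proj(d,[(522.4,288.2,186),(510.1,328.4,186),(545.9,208,186)]))
E
```

```text
t 17.12 pos [520.5 288.2 252.2] a 16.93 tilt 0.09 J [22. 19. 85. -0. 76.  5.] open 0.651 F [ 0.2 -0.1 -0.2]
shift cm [ 0.18  0.06 -0.28] turn 0.33
[[259.42268931 206.26514304]
 [259.51208706 154.58991574]
 [258.07586761 292.19099231]]
```

View pics/w5.png

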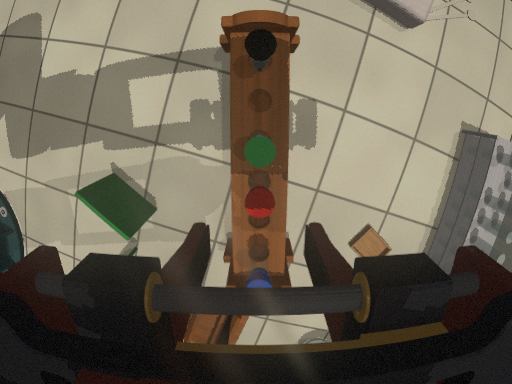

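The red stopper is at (260,202) in the wrist view, next to green (260,151), with black at (261,44) and blue behind the bar at (258,280). The only other red thing is the jar's cap, which isn't in the rack. I'll crop to confirm.

```bash
python3 - <<'E'
import cv2,pickle
from h import *
im=cv2.imread("pics/w5.png"); d=pickle.load(open("w5.pkl","rb"))
cv2.imwrite("pics/w5c.png",cv2.resize(im[130:260,215:305],None,fx=4.5,fy=4.5,interpolation=cv2.INTER_CUBIC))
b,g,r=[im[...,i].astype(int) for i in range(3)]
for n,m in dict(red=(r>110)&(g<50)&(b<60),green=(g>80)&(r<60)&(b<90)).items():
    m=m.copy(); m[:, :230]=0; m[:,290:]=0
    nn,l,s,ce=cv2.connectedComponentsWithStats(m.astype('uint8')); i=1+s[1:,4].argmax(); x,y,w,h_,A=s[i]
    print(n,s[i],ce[i],back(d,(x+w/2-.5,y+h_/2-.5),186),back(d,ce[i],186))
E
```

```text
red [247 208  27  10 175] [259.79428571 212.05142857] [524.42640589 283.22370882 186.        ] [524.15182806 283.54511654 186.        ]
green [245 136  31  31 746] [259.7922252  151.26809651] [509.63450512 331.19793587 186.        ] [509.54270493 330.95050518 186.        ]
```

View pics/w5c.png

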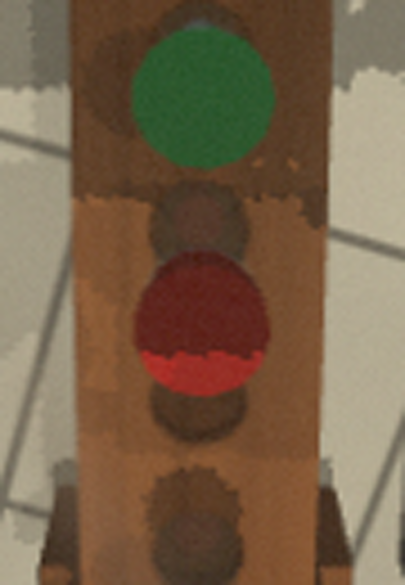

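The crop confirms a red stopper, centred at about (259.5,201.4). I'll descend with the jaws along the rack's x.

>>> {"method": "servo_tool", "body": {"commands": [{"x":0.18,"y":-0.13,"z":1,"turn":0.4},{"x":0,"y":0,"z":2.5,"turn":0},{"x":0,"y":0,"z":3,"turn":0},{"x":0,"y":0,"z":3,"turn":0},{"x":0,"y":0,"z":2,"turn":0},{"x":0,"y":0,"z":1.3,"turn":0},{"x":0,"y":0,"z":0,"turn":0}]}}

```text
time: 18.05
position: [521.9, 290.3, 123.6]
tool_rot: [[0.959, 0.284, -0.002], [0.284, -0.959, -0.001], [-0.002, 0.0, -1.0]]
ft_force: [-0.2, -0.0, 0.7]
opening: 0.649
```

>>> {"method": "servo_tool", "body": {"commands": [{"x":0,"y":0,"z":0,"turn":0},{"x":0,"y":0,"z":0,"turn":0},{"x":0,"y":0,"z":0,"turn":0},{"x":0,"y":0,"z":0,"turn":0},{"x":0,"y":0,"z":0,"turn":0}], "hand": 0, "squeeze": 15}}

```text
time: 18.68
position: [522.9, 290.7, 125.1]
tool_rot: [[0.959, 0.284, 0.001], [0.284, -0.959, 0.0], [0.001, -0.0, -1.0]]
ft_force: [0.3, 0.2, 2.0]
opening: 0.265
```

>>> {"method": "servo_tool", "body": {"commands": [{"x":0,"y":0,"z":0,"turn":0},{"x":0,"y":0,"z":0,"turn":0}]}}

```text
time: 18.92
position: [522.9, 290.7, 125.0]
tool_rot: [[0.959, 0.284, 0.001], [0.284, -0.959, 0.0], [0.001, -0.0, -1.0]]
ft_force: [0.3, -0.9, 3.4]
opening: 0.258
```

```bash
python3 go.py 522.4 288.2 255 16.6; python3 - <<'E'
from workcell import eyes
import cv2
c=eyes.read_camera("side"); cv2.imwrite("pics/side3.png",cv2.resize(c["img"][170:350,130:290],None,fx=3.3,fy=3.3,interpolation=cv2.INTER_CUBIC))
E
```

```text
t 18.93 pos [522.9 290.7 125. ] a 16.48 tilt 0.04 J [22. 26. 93.  0. 61.  6.] open 0.258 F [ 0.3 -0.9  3.4]
shift cm [ -0.11   0.23 -13.  ] turn -0.12
```

View pics/side3.png

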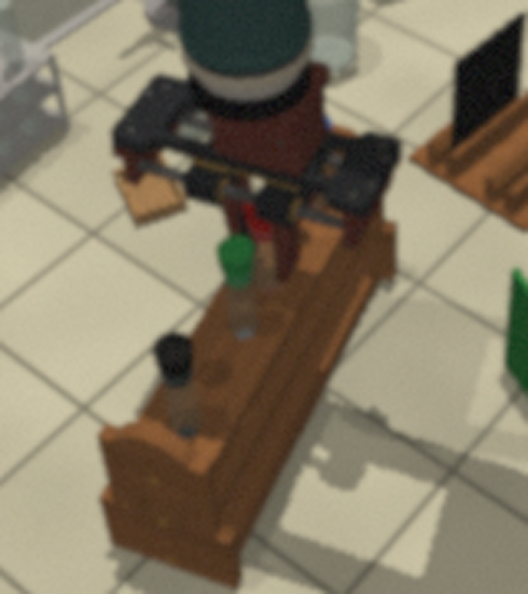

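The fingers are on the glass, but the opening is 22.7 mm instead of 20, and the grip pulled the TCP about 1 mm along +x. The tube may be wedged a little off centre, so I'll nudge toward it and watch the opening.

>>> {"method": "servo_tool", "body": {"commands": [{"x":0.1,"y":0,"z":0,"turn":0},{"x":0,"y":0,"z":0,"turn":0},{"x":0,"y":0,"z":0,"turn":0}]}}

```text
time: 19.35
position: [523.7, 290.9, 124.9]
tool_rot: [[0.959, 0.284, 0.0], [0.284, -0.959, 0.0], [0.0, -0.0, -1.0]]
ft_force: [-0.5, -1.0, 4.8]
opening: 0.263
```

```bash
python3 - <<'E'
from workcell import eyes
import cv2
c=eyes.read_camera("wrist"); cv2.imwrite("pics/w6.png",cv2.resize(c["img"][120:330,140:380],None,fx=3,fy=2.8,interpolation=cv2.INTER_CUBIC))
c=eyes.read_camera("side"); cv2.imwrite("pics/side4.png",cv2.resize(c["img"][205:270,180:240],None,fx=9,fy=9,interpolation=cv2.INTER_CUBIC))
E
```

```text
(no output)
```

View pics/w6.png

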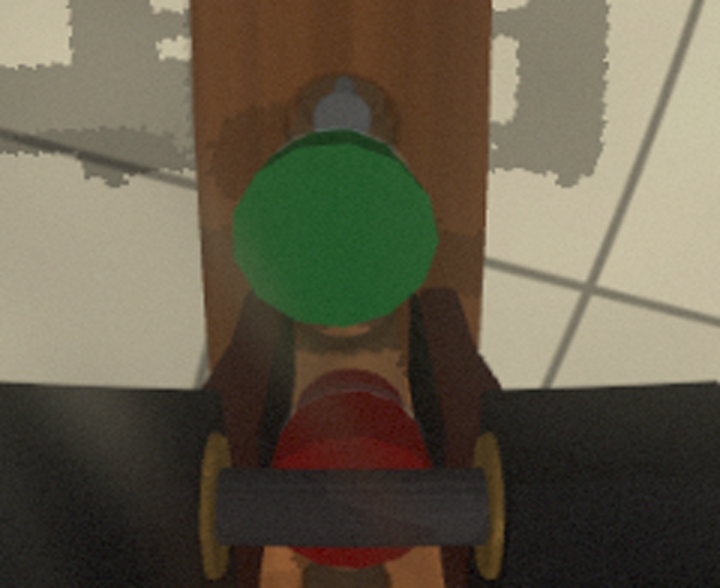

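View pics/side4.png

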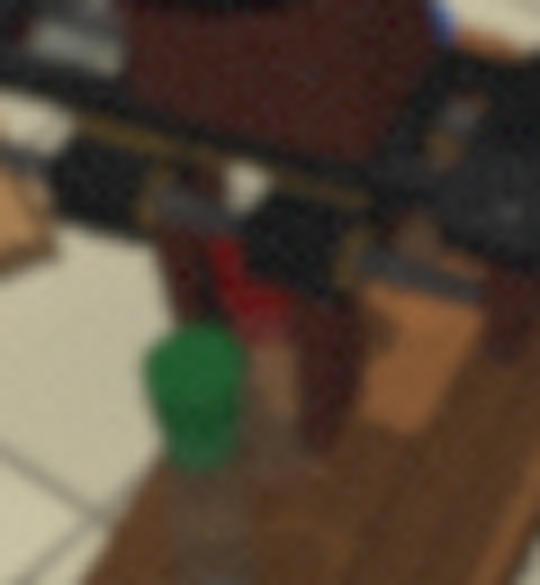

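The fingers straddle the stopper and glass and hold the tube. A 2 cm lift will show whether the tube follows and whether the grip settles to 20 mm.

>>> {"method": "servo_tool", "body": {"commands": [{"x":0,"y":0,"z":-0.4,"turn":0},{"x":0,"y":0,"z":-0.6,"turn":0},{"x":0,"y":0,"z":-0.6,"turn":0},{"x":0,"y":0,"z":-0.4,"turn":0},{"x":0,"y":0,"z":0,"turn":0}]}}

```text
time: 20.08
position: [523.9, 291.0, 145.2]
tool_rot: [[0.959, 0.284, 0.001], [0.284, -0.959, 0.0], [0.001, -0.0, -1.0]]
ft_force: [-0.3, 0.9, -0.8]
opening: 0.26
```

```bash
python3 go.py 522.4 288.2 255 16.6; python3 - <<'E'
from workcell import eyes
import cv2
c=eyes.read_camera("side"); cv2.imwrite("pics/side5.png",cv2.resize(c["img"][195:270,180:250],None,fx=8,fy=8,interpolation=cv2.INTER_CUBIC))
E
```

```text
t 20.07 pos [523.9 291.  145.2] a 16.48 tilt 0.05 J [22. 25. 92.  0. 63.  6.] open 0.26 F [-0.3  0.9 -0.8]
shift cm [ -0.21   0.22 -10.98] turn -0.12
```

View pics/side5.png

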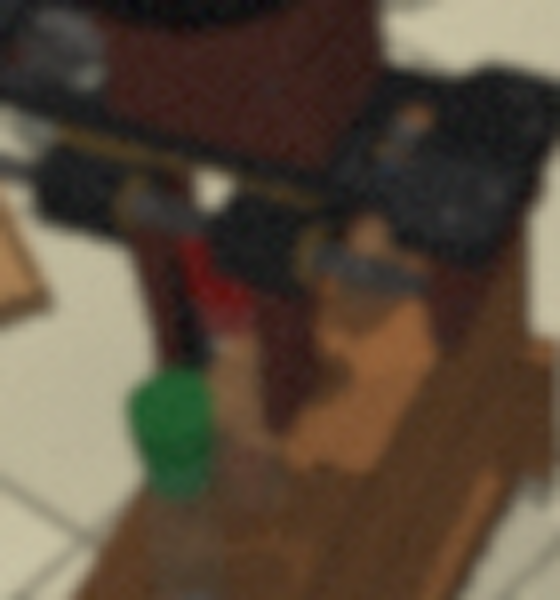

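The tube follows, with the red stopper in the same place between the fingers. I'll draw it straight up.

>>> {"method": "servo_tool", "body": {"commands": [{"x":0,"y":0,"z":-0.6,"turn":0},{"x":0,"y":0,"z":-1,"turn":0},{"x":0,"y":0,"z":-1.4,"turn":0},{"x":0,"y":0,"z":-1.5,"turn":0},{"x":0,"y":0,"z":-1.5,"turn":0},{"x":0,"y":0,"z":-1.5,"turn":0},{"x":0,"y":0,"z":-1.5,"turn":0},{"x":0,"y":0,"z":-1.5,"turn":0},{"x":0,"y":0,"z":-1.5,"turn":0},{"x":0,"y":0,"z":-1,"turn":0},{"x":0,"y":0,"z":0,"turn":0}]}}

```text
time: 21.5
position: [524.1, 291.1, 275.6]
tool_rot: [[0.959, 0.284, 0.001], [0.284, -0.959, 0.001], [0.002, -0.0, -1.0]]
ft_force: [-0.1, -0.2, -0.5]
opening: 0.265
```

```bash
python3 go.py 534.6 -301 275; python3 - <<'E'
from workcell import eyes
import cv2
c=eyes.read_camera("side"); cv2.imwrite("pics/side6.png",cv2.resize(c["img"][150:270,150:260],None,fx=5,fy=5,interpolation=cv2.INTER_CUBIC))
c=eyes.read_camera("top"); cv2.imwrite("pics/top6.png",cv2.resize(c["img"][140:280,60:230],None,fx=4,fy=4,interpolation=cv2.INTER_CUBIC))
E
```

```text
t 21.5 pos [524.1 291.1 275.6] a 16.48 tilt 0.09 J [22. 18. 83.  0. 79.  6.] open 0.265 F [-0.1 -0.2 -0.5]
shift cm [-1.579e+01  5.707e+01  2.000e-02] turn None
```

View pics/side6.png

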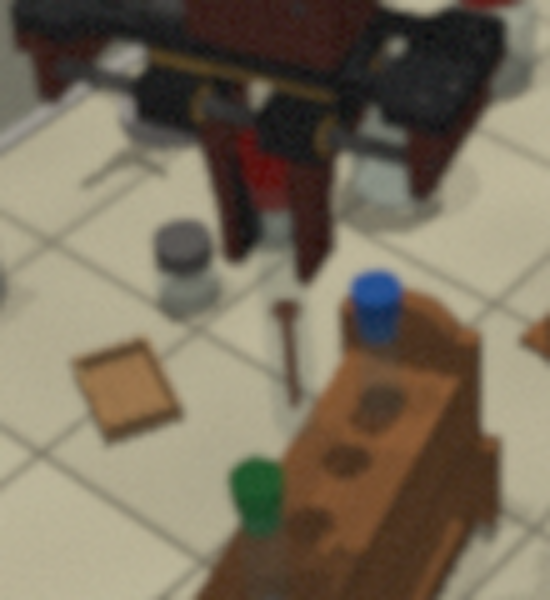

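View pics/top6.png

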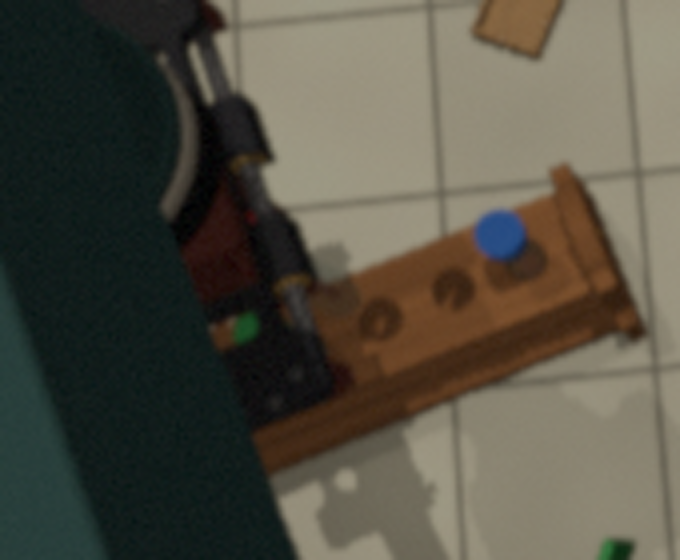

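The tube is out and hanging in the fingers. In the side crop its nail runs from (287,300) to (293,405). I'll compare that with a vertical tube at the TCP.

```bash
python3 - <<'E'
import pickle
from h import *
S=pickle.load(open("cams.pkl","rb"))["side"]
b=275.6-105
for z in (b,b+13,b+45,b+77,b+150,b+166): print(z,((proj(S,(524.1,291.1,z))[0]+.4-[150,150])*5).round(0))
E
```

```text
170.60000000000002 [293. 433.]
183.60000000000002 [292. 413.]
215.60000000000002 [287. 361.]
247.60000000000002 [282. 307.]
320.6 [269. 174.]
336.6 [267. 143.]
```

Tilt is under about 2° and the height is as expected to within roughly 3 mm. I'll carry it over to the station.

>>> {"method": "servo_tool", "body": {"commands": [{"x":-0.4,"y":1.45,"z":0,"turn":0},{"x":-0.8,"y":2.9,"z":0,"turn":0},{"x":-1.2,"y":4.3,"z":0,"turn":0},{"x":-1.2,"y":4.3,"z":0,"turn":0},{"x":-1.2,"y":4.3,"z":0,"turn":0},{"x":-1.2,"y":4.3,"z":0,"turn":0},{"x":-1.2,"y":4.3,"z":0,"turn":0},{"x":-1.2,"y":4.3,"z":0,"turn":0},{"x":-1.2,"y":4.3,"z":0,"turn":0},{"x":-1.2,"y":4.3,"z":0,"turn":0},{"x":-1.2,"y":4.3,"z":0,"turn":0},{"x":-1.2,"y":4.3,"z":0,"turn":0}]}}

```text
time: 23.1
position: [530.2, -202.7, 274.2]
tool_rot: [[0.959, 0.283, -0.001], [0.283, -0.959, 0.0], [-0.001, -0.001, -1.0]]
ft_force: [1.2, 0.4, -1.0]
opening: 0.26
```

>>> {"method": "servo_tool", "body": {"commands": [{"x":-1.0,"y":3.6,"z":0,"turn":0},{"x":-0.8,"y":2.9,"z":0,"turn":0},{"x":-0.5,"y":1.8,"z":0,"turn":0},{"x":-0.3,"y":0.9,"z":0,"turn":0},{"x":0,"y":0,"z":0,"turn":0},{"x":0,"y":0,"z":0,"turn":0}]}}

```text
time: 23.85
position: [532.5, -295.2, 274.6]
tool_rot: [[0.959, 0.284, -0.0], [0.284, -0.959, 0.001], [0.0, -0.001, -1.0]]
ft_force: [0.2, 0.3, -1.1]
opening: 0.259
```

```bash
python3 go.py 534.6 -301 148
```

```text
t 23.85 pos [ 532.5 -295.2  274.6] a 16.53 tilt 0.04 J [-36.  19.  81.   0.  80. -52.] open 0.259 F [ 0.2  0.3 -1.1]
shift cm [ 0.04  0.63 12.66] turn None
```

>>> {"method": "servo_tool", "body": {"commands": [{"x":0.04,"y":0.63,"z":0.5,"turn":0},{"x":0,"y":0,"z":1.2,"turn":0},{"x":0,"y":0,"z":1.8,"turn":0},{"x":0,"y":0,"z":1.8,"turn":0},{"x":0,"y":0,"z":1.8,"turn":0},{"x":0,"y":0,"z":1.8,"turn":0},{"x":0,"y":0,"z":1.4,"turn":0},{"x":0,"y":0,"z":1,"turn":0},{"x":0,"y":0,"z":0.5,"turn":0},{"x":0,"y":0,"z":0,"turn":0}]}}

```text
time: 25.1
position: [534.7, -302.1, 156.5]
tool_rot: [[0.959, 0.284, -0.0], [0.284, -0.959, 0.0], [-0.0, -0.0, -1.0]]
ft_force: [-0.0, 0.5, -1.0]
opening: 0.261
```

```bash
python3 go.py 534.6 -301 146; python3 - <<'E'
from workcell import eyes,manip
import cv2
from h import *
s=manip.observe(); x,y,z=s["position"]
for n,(x0,y0,x1,y1) in dict(side=(290,80,400,200),top=(380,130,480,230)).items():
    c=eyes.read_camera(n); cv2.imwrite(f"pics/{n}7.png",cv2.resize(c["img"][y0:y1,x0:x1],None,fx=5,fy=5,interpolation=cv2.INTER_CUBIC))
    for t in (0,13,45,77,150): print(n,t,((proj(cam(c),(x,y,z-105+t))[0]+.4-[x0,y0])*5).round(0))
    print(((proj(cam(c),(534.6,-301,85))[0]+.4-[x0,y0])*5).round(0))
E
```

```text
t 25.1 pos [ 534.7 -302.1  156.5] a 16.48 tilt 0.02 J [-36.  25.  89.   0.  66. -52.] open 0.261 F [-0.   0.5 -1. ]
shift cm [ 0.02 -0.11  1.05] turn None
side 0 [206. 370.]
side 13 [209. 354.]
side 45 [215. 313.]
side 77 [222. 270.]
side 150 [239. 168.]
[212. 328.]
top 0 [170. 308.]
top 13 [180. 302.]
top 45 [208. 287.]
top 77 [237. 270.]
top 150 [312. 227.]
[195. 293.]
```

View pics/side7.png

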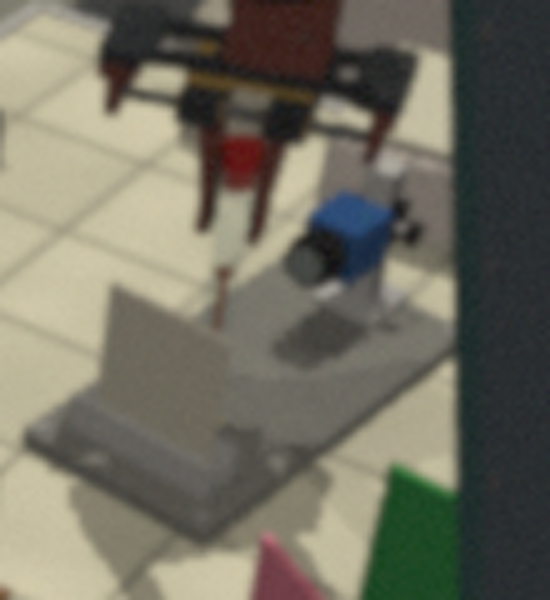

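View pics/top7.png

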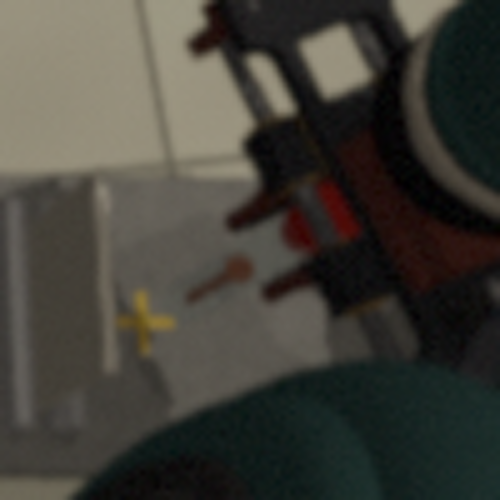

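The nail shows in both views: top view head (240,265) and tip (190,298); side view head (228,268), with the tip hidden behind the plate. I'll triangulate it.

```bash
python3 - <<'E'
import pickle
from h import *
D=pickle.load(open("cams.pkl","rb")); S,T=D["side"],D["top"]
ps=lambda p:np.array(p)/5-.4+[290,80]; pt=lambda p:np.array(p)/5-.4+[380,130]
def f(q):
    H,L=q[:3],q[3:]
    r=[proj(T,H)[0]-pt((240,264)),proj(T,L)[0]-pt((189,299)),proj(S,H)[0]-ps((228,268))]
    a=proj(S,H)[0];b=proj(S,L)[0]; w=ps((217,328))
    n=(b-a)/np.linalg.norm(b-a); r+= [[(w-a)[0]*n[1]-(w-a)[1]*n[0]],[ (np.linalg.norm(H-L)-64)/3]]
    return np.concatenate(r)
r=least_squares(f,[534,-302,128,534,-302,64]); H,L=r.x[:3],r.x[3:]
print(H,L,(H+L)/2,"tilt",np.degrees(np.arccos((H-L)[2]/np.linalg.norm(H-L))),r.fun.round(2))
E
```

```text
[ 535.52465675 -304.30132638  129.32036156] [ 535.07605357 -306.2348443    65.35153209] [ 535.30035516 -305.26808534   97.33594683] tilt 1.777249865220707 [ 0.42  0.68  0.13  0.22 -1.03 -0.14  0.49 -0.  ]
```

>>> {"method": "servo_tool", "body": {"commands": [{"x":0.05,"y":-0.3,"z":0.4,"turn":0},{"x":0,"y":0,"z":0.5,"turn":0},{"x":0,"y":0,"z":0.25,"turn":0},{"x":0,"y":0,"z":0,"turn":0},{"x":0,"y":0,"z":0,"turn":0},{"x":0,"y":0,"z":0,"turn":0},{"x":0,"y":0,"z":0,"turn":0}]}}

```text
time: 26.08
position: [534.4, -299.2, 145.3]
tool_rot: [[0.959, 0.284, 0.0], [0.284, -0.959, -0.0], [0.0, 0.0, -1.0]]
ft_force: [0.6, -0.8, -0.8]
opening: 0.259
```

```bash
python3 go.py 534.6 -301 145; python3 - <<'E'
from workcell import eyes,manip
import cv2
from h import *
s=manip.observe(); x,y,z=s["position"]; print(s["joint_vel"].round(2))
for n,(x0,y0,x1,y1) in dict(side=(290,80,400,200),top=(370,130,480,240)).items():
    c=eyes.read_camera(n); cv2.imwrite(f"pics/{n}8.png",cv2.resize(c["img"][y0:y1,x0:x1],None,fx=5,fy=5,interpolation=cv2.INTER_CUBIC))
    for p in ((534.6,-301,85-32),(534.6,-301,85+32)): print(n,((proj(cam(c),p)[0]+.4-[x0,y0])*5).round(0))
c=eyes.read_camera("wrist"); cv2.imwrite("pics/w8.png",c["img"])
E
```

```text
t 26.07 pos [ 534.4 -299.2  145.3] a 16.48 tilt 0.01 J [-36.  26.  90.   0.  64. -52.] open 0.259 F [ 0.6 -0.8 -0.8]
shift cm [-0.03  0.18  0.03] turn None
[0.11 0.   0.05 0.04 0.02 0.01]
side [206. 369.]
side [219. 287.]
top [219. 308.]
top [273. 277.]
```

View pics/side8.png

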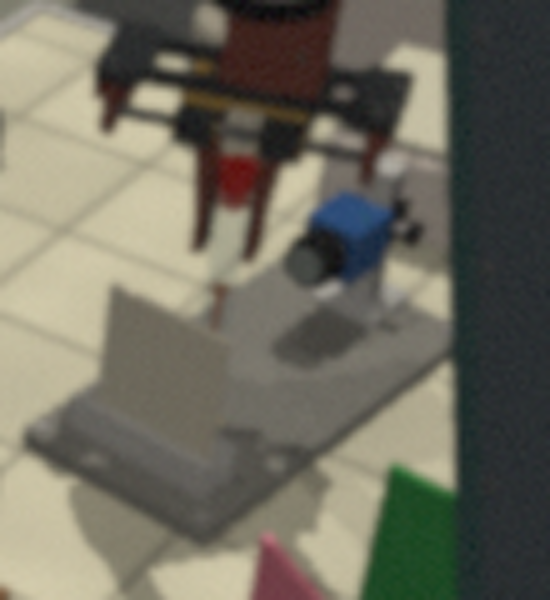

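View pics/top8.png

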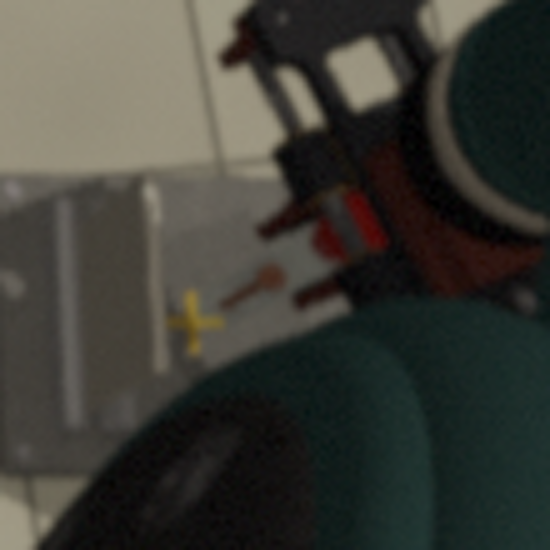

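View pics/w8.png

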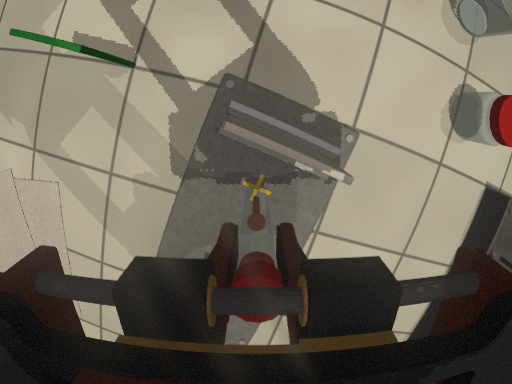

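Now the nail lies within about 1 px of the target. Head and tip in the top crop are at (272,276) and (222,305), against predicted (273,277) and (219,308). The side head is at (218,287) against (219,287). The arm is still, so I'm handing in.

```bash
python3 - <<'E'
from workcell import job
print(job.sign_off())
E
```

```text
the job is handed in; nothing more can be done
None
```

The white plate is in the photo station's groove and let go. The red-stoppered tube is held upright and still in the air over the yellow cross. I handed the job in at about 26 s of the 64 s, and it reported no verdict.

- **Plate:** I lowered it until it bottomed at about 10 N, eased off and opened the fingers. The wrist picture taken afterwards put it within 0.1 mm of the groove's midplane, 1 mm off its middle and square to the groove. I didn't measure it again at the end, but the last pictures show it still standing there.
- **Tube:** In the last pictures the nail lies within about 1 px (roughly 2 mm) of where a nail centred on the focus point should appear. I measured a tilt of about 1.8° just before the final 11 mm of descent. The side view shows only the head of the nail because the plate hides its tip, so the height rests on the head and the top view.
- **Checks that disagreed:** The gripper read about 23 mm on the 20 mm glass, for a reason I didn't find; the reading held steady and I saw no slip. The tube's position in the rack differed by 3–4 mm between the top and wrist cameras. I aimed between the two, and the grasp worked.

No contact with the other objects showed in the forces or pictures, though I did not measure their positions again.

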